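# Hang the washed board over the drip tray

### The job

The blue paddle board is still wet. First swing the drip stand's peg arm round until it points straight out along the middle of its drip tray, with the boards still in the rack; then take the blue board out of the rack and hang it by the hole in its handle on the peg arm, so that it hangs free and still over the tray. Leave the other two boards in the rack and do not shift or tip the tin, the spice jar or the onion.

Things in the scene. Friction and masses are not known exactly. Their poses are not given: they have to be found in the camera images.
- stand: the drip stand, fixed to the worktop: a grey base and tray (170 mm long, 136 mm wide, rim 14 mm high) with a steel post 18 mm thick. Origin: on the worktop under the post's axis. The tray reaches from 24 to 135 mm from the post along the stand's own -x axis (the direction the arm must point).
- peg_arm (a joint): angle of the swivelling peg arm about the post: 0 = straight along the middle of the tray (stand's -x); positive = swung clockwise seen from above; runs from -1.2 to 1.7 rad, starts swung clockwise and stays where it is left (rubs with about 0.12 N m; no stop or click at 0)
- peg_mid (a point): point on the axis of the peg arm's level round steel rod (10 mm thick, 185 mm above the worktop), 70 mm from the post's axis; its -x axis points outward along the arm, z up. The rod is free from 15 mm (edge of the black hub, which is topped at 204 mm height) to its end.
- peg_tip (a point): centre of the rod's upturned round end, 105 mm from the post's axis and 8 mm above the rod's axis (the end's top is 13 mm above the rod's axis); it keeps things from sliding off
- tray_mid (a point): middle of the tray's floor, 8 mm above the worktop, on the tray's middle line 78 mm from the post's axis
- rack: the wire rack, fixed to the worktop: white base 130 x 110 x 10 mm with six steel wire hoops (6 mm wire, 71 mm high, 84 mm wide) that make three slots, 13 mm wide, side by side along its x axis at -36, 0 and +36 mm. Origin: under the base's centre. The boards stand in the slots on the base, 10 mm above the worktop.
- blue_board: an upright paddle-shaped chopping board of blue plastic, 10 mm thick (its x axis), 110 mm wide (y), 165 mm tall (z): a blade 98 mm tall, above it in the middle a handle 48 mm wide with flat sides and a round hanging hole. Origin: middle of its bottom edge. About 0.18 kg. The board to hang; in any of the three slots.
- blue_board_eye (a point): centre of the hanging hole (30 mm diameter, axis along the board's x) in the blue board, 140 mm above the bottom edge and 25 mm below the top of the handle
- green_board: an upright paddle-shaped chopping board of green plastic, 10 mm thick (its x axis), 110 mm wide (y), 165 mm tall (z): a blade 98 mm tall, above it in the middle a handle 48 mm wide with flat sides and a round hanging hole. Origin: middle of its bottom edge. About 0.18 kg. Stays in the rack.
- yellow_board: an upright paddle-shaped chopping board of yellow plastic, 10 mm thick (its x axis), 110 mm wide (y), 165 mm tall (z): a blade 98 mm tall, above it in the middle a handle 48 mm wide with flat sides and a round hanging hole. Origin: middle of its bottom edge. About 0.18 kg. Stays in the rack.
- tin: food tin with a printed label, 75 mm across, 110 mm high; origin under its middle
- spice_jar: glass spice jar with a black cap, 41 mm across, 105 mm high; origin under its middle
- onion: red onion, 84 mm across, 82 mm high; origin under its middle
Things that resemble listed ones, but are neither listed nor needed, are in the scene too. Leave any purple look-alike of the tin alone.

How it is judged:
By the outcome, as a careful person would: the job done as asked, in the order asked, and still so for the second after the job is handed in, with the robot touching nothing.
It also fails if it takes over 69 s, if anything falls off the work surface, if the arm or the gripper's body presses on something with over 40 N, if the wrist force passes 120 N, or if a joint passes its speed limit or range.

### The arm

A 7-joint arm with a two-finger parallel gripper is mounted at the origin on a cart in front of the work surface, level with it; the furniture and walls round the work are solid. World frame = base frame: x ahead of the robot, y to its left, z up, the work surface at z = 0. Lengths are in m, angles in degrees, forces in N, time in s.
With the tool pointing down it reaches from about 0.4 to 0.85 m from the base axis. Payload 10.4 kg.
Tool frame: the origin (TCP) lies between the finger pads; the fingertips stand 14 mm ahead of it and the grasp point (between the pads) lies 5 mm behind it (robot.tip_extent is the z of the fingertips in the tool frame, in m); z points along the fingers, y is the line along which they close (so a half turn about z gives the same grasp; the last joint's range is limited). The gripper opens to 85 mm and grips with 20 to 120 N. Pads are 22 mm wide; open, the fingers measure 114 mm over their backs; the gripper's body (76 mm by 85 mm) begins 54 mm behind the grasp point. The pads swing forward as they close: fully open they stand 13 mm farther back than shut.
Start: joints at [-65.122, 19.034, -3.707, 83.658, 1.238, 77.344, -5.071], TCP at [0.276, 0.561, 0.245] pointing down, gripper open.
Joint ranges: [-148.97, 148.97], [-28.65, 121.19], [-84.17, 76.75], [9.2, 138.47], [-72.65, 252.65], [3.7, 117.97], [-149.18, 149.18]. Speed limits (degrees/s): [127.2, 127.2, 159.86, 159.86, 180, 180, 180].

### API

Orientations are given as [roll, pitch, yaw] about the fixed x, y, z axes, in that order (R = Rz(yaw) Ry(pitch) Rx(roll)).
In Python, from bench import robot gives the robot as it stands.
- The arm moves only by the tool play_rows, never from a script. Its argument "targets" is one flat list of numbers, 7 for each row, row after row: the turn, a rotation vector about the tool's x, y, z scaled (see below), then the shift along the tool's x, y, z scaled (see below), then the opening, from 0 (shut) to 1 (fully open). A call has 1 to 20 rows; each row shifts and turns the commanded pose from where the row before left it, along the tool's axes as they then stand; what a row does not reach is not made up. The controller multiplies each number of a shift by 0.08 m and each number of a turn by pi/2 rad. A row lasts 1/10 s, in which the tool goes at most 50 mm and 8.59 degrees, less where a joint would pass 70% of its speed; a pose out of reach is approached as far as the arm can. A call with a number of a shift or a turn outside -1 to 1 is refused whole. A call with a gripper value outside its range is refused whole. The fingers move at their own pace and stop on an object; "newtons" is the grip in N (left out, the last holds). Time passes only in rows, so rows that do not move let the fingers close. It gives the time, the measured TCP pose, the force, the opening and the grip force at its end, in the units of the state.
- robot.read_state(): the state, without advancing time (a new reading comes with each control period).
- robot.snapshot(name): name is "side" or "top"; returns a dict with "frame" (420x560x3 uint8, blue, green, red), "z_map" (420x560 float32, m along the optical axis (not along the pixel's ray), 0 where there is no reading), "mtx" (3x3 intrinsics, pixels), "T" (4x4, takes a point from camera to world coordinates). Camera axes: x right, y down, z forward; pixel columns grow to the right and rows downward; lengths in m; the calibration is good to about 2 mm. A picture is of the moment at which its call begins.
- robot.job_done(): hands the job in; it is judged then, once.
The state is a dict: "t": time; "joint_pos": joint angles; "joint_velocities": joint speeds; "joint_torque": joint torques, N m; "tcp_pos": TCP position; "ee_rot": TCP orientation; "wrist_force": force on the tool from outside, world axes, zero at the start; "ft_torque": the same for the moment, N m; "width": finger opening in m; "finger_force": force on a finger pad.
Only numpy, scipy, OpenCV 4.12 (cv2) and the standard library are available. Lean on these libraries where they do the work, as an engineer would, in place of code of your own. Each camera call takes 0.05 s, during which the arm holds its last target. There are 200 camera calls.

## Working session

There is one attempt and no reset: what is moved stays moved. The work goes in short steps, Python scripts to look and compute and a tool call to move; the robot and the scene stay as the last step left them, time stands still between calls to the robot, and variables do not carry over. Pictures are saved under pics/ and viewed, at most 10 in all, crops included, and the job is handed in when it is done.

Besides the shell and the picture viewer there is one more tool, called after "Emit:" in YAML: its name, and indented under it one key for each argument. play_rows: Moves the arm, as the interface text tells. Its arguments: {"type":"object","properties":{"targets":{"type":"array"},"newtons":{"type":"number"}},"required":["targets"]}

```bash
mkdir -p pics; ls; python3 - <<'E'
from bench import robot
import cv2,numpy as np
for n in("side","top"):
    s=robot.snapshot(n); np.savez(f"pics/{n}0.npz",**s); cv2.imwrite(f"pics/{n}0.png",s["frame"])
    print(n,s["mtx"].round(1).tolist(),s["T"].round(3).tolist())
print(robot.read_state(),robot.tip_extent)
E
```

```text
pics
side [[484.0, 0.0, 290.0], [0.0, 484.0, 214.8], [0.0, 0.0, 1.0]] [[-0.985, 0.153, -0.083, 0.557], [0.174, 0.873, -0.455, 0.397], [0.002, -0.462, -0.887, 1.298], [0.0, 0.0, 0.0, 1.0]]
top [[528.2, 0.0, 287.5], [0.0, 528.2, 212.3], [0.0, 0.0, 1.0]] [[-0.274, -0.828, 0.49, -0.337], [-0.962, 0.23, -0.149, 0.062], [0.011, -0.512, -0.859, 1.592], [0.0, 0.0, 0.0, 1.0]]
{'t': 0.1, 'joint_pos': array([-65.12271012,  19.06961122,  -3.70704642,  83.70297721,
         1.23750321,  77.34295286,  -5.07264469]), 'joint_velocities': array([ 0.02480109, -0.14922853, -0.02438815, -0.1017947 , -0.06535905,
       -0.11123132,  0.00945988]), 'joint_torque': array([ 1.41982444e-03, -6.26746774e+01,  4.90331941e-02, -3.92433143e+01,
        1.63468241e-02,  6.96901683e-03, -1.09674096e-05]), 'tcp_pos': array([0.27552506, 0.56062262, 0.24456691]), 'ee_rot': array([-1.79924376e+02,  3.36792531e-03,  1.53826993e+02]), 'wrist_force': array([-0.33055242,  0.44547933,  0.55321035]), 'ft_torque': array([ 0.0178539 , -0.06907186,  0.02302869]), 'finger_force': 0.0, 'width': 0.08528824842295116} 0.014
```

View pics/side0.png

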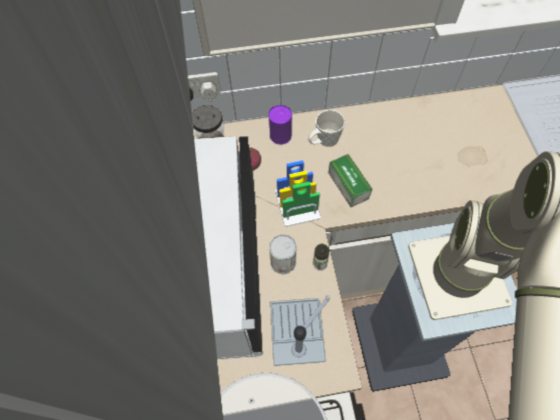

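View pics/top0.png

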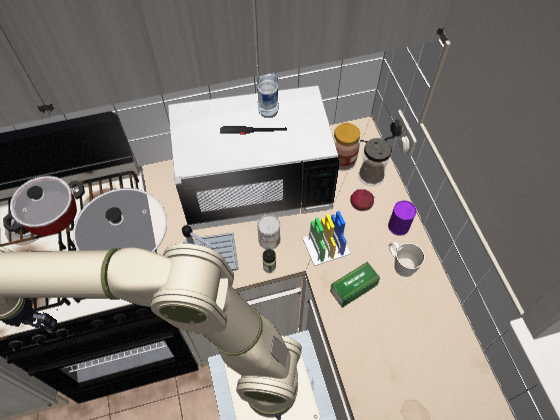

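The side view shows the stand's post at (299,340), the arm's end near (327,298) and the tray around (297,330). The rack is at (298,205), with the blue board in the rear slot at (294,170), yellow at (300,185) and green at (300,200). The tin is at (283,254), the spice jar at (321,257) and the onion at (253,158). Candidates for the blue board: blue at (294,170), yellow and green by shape, and the purple can at (280,125) by colour. I choose the blue one at (294,170) in the side view, (341,225) in the top view. Next I measure and make one close crop.

```bash
cat > h.py <<'E'
import numpy as np,cv2
from bench import robot
def cloud(s):
    v,u=np.mgrid[0:420,0:560]; z=s["z_map"]; K=s["mtx"]
    P=np.stack([(u-K[0,2])/K[0,0]*z,(v-K[1,2])/K[1,1]*z,z],-1)
    return P@s["T"][:3,:3].T+s["T"][:3,3]
E
python3 - <<'E'
from h import *
np.set_printoptions(precision=4,suppress=True)
crops=[]
for n in("side","top"):
    s=np.load(f"pics/{n}0.npz"); P=cloud(s); hsv=cv2.cvtColor(s["frame"],cv2.COLOR_BGR2HSV)
    ok=(s["z_map"]>0)
    for c,(a,b) in dict(blue=(100,120),yellow=(22,32),green=(55,80)).items():
        m=ok&(hsv[...,0]>=a)&(hsv[...,0]<=b)&(hsv[...,1]>150)&(hsv[...,2]>60)
        m&=(P[...,2]>0.02)&(P[...,2]<0.2)
        box=(slice(150,230),slice(270,325)) if n=="side" else (slice(205,265),slice(300,352))
        mm=np.zeros_like(m); mm[box]=m[box]; Q=P[mm]
        if len(Q)<5: print(n,c,len(Q)); continue
        T=Q[Q[:,2]>0.16]
        print(n,c,len(Q),"min",Q.min(0),"max",Q.max(0),"top n",len(T),"mean",T.mean(0) if len(T) else 0, "med",np.median(Q,0))
        if len(Q)>10:
            w=cv2.fitLine(Q[:,:2].astype(np.float32),cv2.DIST_HUBER,0,.01,.01).ravel(); print("  line",w)
    # stand: points by height
    R=(P[...,1]>0.2)&(P[...,1]<0.75)&(P[...,0]>0.3)&(P[...,0]<0.8)&ok
    for lo,hi in((.196,.215),(.175,.196),(.09,.12)):
        m=(R&(P[...,2]>lo)&(P[...,2]<hi)).astype(np.uint8)
        k,l,st,ce=cv2.connectedComponentsWithStats(m)
        for i in range(1,k):
            if 4<st[i,4]<1500: print(n,lo,hi,"px",ce[i],st[i,4],P[l==i].mean(0),P[l==i].min(0),P[l==i].max(0))
    f=s["frame"]
    crops.append(cv2.resize(f[285:375,255:345] if n=="side" else f[205:295,170:260],(400,400),interpolation=cv2.INTER_CUBIC))
    crops.append(cv2.resize(f[145:235,255:345] if n=="side" else f[195:285,285:375],(400,400),interpolation=cv2.INTER_CUBIC))
cv2.imwrite("pics/crop1.png",cv2.resize(np.vstack([np.hstack(crops[:2]),np.hstack(crops[2:])]),(600,600)))
E
```

```text
side blue 209 min [ 0.3612 -0.3434  0.0665] max [ 0.4631 -0.327   0.1798] top n 60 mean [ 0.4122 -0.3353  0.1728] med [ 0.4275 -0.3338  0.1091]
  line [ 0.9964  0.0845  0.4212 -0.334 ]
side yellow 321 min [ 0.3564 -0.31    0.0222] max [ 0.4608 -0.2642  0.1795] top n 80 mean [ 0.4097 -0.299   0.1722] med [ 0.4221 -0.2977  0.1133]
  line [ 0.9969  0.0782  0.4201 -0.2973]
side green 158 min [ 0.3548 -0.272   0.0944] max [ 0.4581 -0.2569  0.1794] top n 62 mean [ 0.4063 -0.2643  0.1736] med [ 0.4063 -0.2634  0.1375]
  line [ 0.9974  0.0724  0.4017 -0.2638]
side 0.09 0.12 px [300.0042 392.2394] 472 [0.5047 0.2494 0.1153] [0.4561 0.2    0.1065] [0.5906 0.3162 0.12  ]
side 0.09 0.12 px [256.6667 378.5833] 12 [0.5987 0.2028 0.1181] [0.5912 0.2001 0.1161] [0.6052 0.2051 0.1198]
side 0.09 0.12 px [232.1975 387.1358] 162 [0.6574 0.2114 0.116 ] [0.6099 0.2001 0.1061] [0.6868 0.234  0.1199]
top blue 182 min [ 0.3538 -0.3441  0.0873] max [ 0.4628 -0.3289  0.1849] top n 57 mean [ 0.4062 -0.3362  0.1731] med [ 0.407  -0.3346  0.1363]
  line [ 0.9948  0.1023  0.4119 -0.3341]
top yellow 212 min [ 0.348
[... 859 characters left out ...]
.332  0.1961] [0.6095 0.3491 0.2016]
top 0.196 0.215 px [117.7778 213.5556] 9 [0.593  0.3215 0.1975] [0.5833 0.3174 0.1962] [0.6027 0.328  0.1993]
top 0.175 0.196 px [ 35.     192.4692] 130 [0.7438 0.5632 0.1913] [0.721  0.5407 0.1752] [0.7683 0.5878 0.1959]
top 0.175 0.196 px [112.971  214.2899] 138 [0.5983 0.3371 0.1915] [0.5761 0.3138 0.1789] [0.6303 0.362  0.196 ]
top 0.09 0.12 px [ 61.9422 212.8265] 415 [0.7049 0.5116 0.1075] [0.6478 0.4359 0.09  ] [0.7999 0.635  0.12  ]
top 0.09 0.12 px [123.3865 218.5743] 639 [0.6263 0.3215 0.1146] [0.4832 0.2001 0.1033] [0.751  0.4849 0.12  ]
top 0.09 0.12 px [ 11.5263 223.538 ] 171 [0.7025 0.6678 0.1132] [0.6733 0.6416 0.0918] [0.7431 0.6927 0.12  ]
```

View pics/crop1.png

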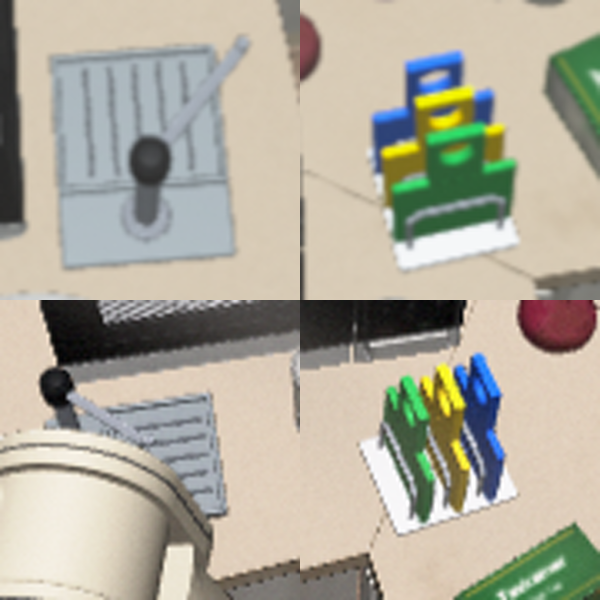

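The crop confirms it: blue is the rear board (side (294,165), top (341,225)) with a round hole, and yellow and green stand in front. The arm swings out to image upper right, ending near (328,297). Next I measure the stand.

```bash
python3 - <<'E'
from h import *
np.set_printoptions(precision=4,suppress=True)
for n,(r0,r1,c0,c1) in dict(side=(285,375,255,345),top=(205,295,170,240)).items():
    s=np.load(f"pics/{n}0.npz"); P=cloud(s); B=np.zeros((420,560),bool); B[r0:r1,c0:c1]=1
    B&=(s["z_map"]>0)&(P[...,1]<.24)&(P[...,1]>-.1)
    g=lambda lo,hi:P[B&(P[...,2]>lo)&(P[...,2]<hi)]
    hub=g(.198,.21); print(n,"hub",len(hub),hub.mean(0),hub.min(0),hub.max(0))
    f=s["frame"].astype(int); f_=s["frame"]
    rod=P[B&(P[...,2]>.165)&(P[...,2]<.203)&(f.max(-1)>90)]
    if len(rod)>4:
        print("rod",len(rod),rod.min(0),rod.max(0),rod.mean(0),cv2.fitLine(rod[:,:2].astype(np.float32),cv2.DIST_HUBER,0,.01,.01).ravel())
    hsv=cv2.cvtColor(f_,cv2.COLOR_BGR2HSV)
    tm=B&(P[...,2]>.003)&(P[...,2]<.025)&(f[...,0]>f[...,2]) # bluish grey
    Q=P[tm]; 
    if len(Q)>20: print("tray",len(Q),np.median(Q,0),cv2.minAreaRect((Q[:,:2]*1000).astype(np.float32)))
    for nm,(u,v) in dict(tin=(283,254),jar=(321,250),onion=(254,158)).items():
        if n=="side":
            print(nm,P[v,u])
# manual: tray corners from side crop, rays intersect z=.014/.008
s=np.load("pics/side0.npz");K=s["mtx"];T=s["T"]
for (u,v) in [(52,57),(213,45),(235,253),(65,268),(62,190),(228,178),(245,42)]:
    u=255+u*.3;v=285+v*.3
    d=T[:3,:3]@np.array([(u-K[0,2])/K[0,0],(v-K[1,2])/K[1,1],1])
    for z in (.014,.193): print((u,v),z,(T[:3,3]+d*(z-T[2,3])/d[2])[:2],end=' ')
    print()
E
```

```text
side hub 119 [0.4902 0.1286 0.2019] [0.4068 0.0632 0.1981] [0.5867 0.1444 0.2084]
rod 190 [0.4034 0.0591 0.1785] [0.5002 0.1404 0.2023] [0.4443 0.0938 0.1901] [0.7876 0.6161 0.4443 0.0938]
tray 2744 [0.4851 0.0855 0.0089] ((502.4696350097656, 79.29327392578125), (168.89483642578125, 180.05528259277344), 84.18098449707031)
tin [ 0.4847 -0.1007  0.1095]
jar [ 0.383  -0.0942  0.1105]
onion [ 0.5157 -0.4576  0.0513]
top hub 56 [0.4768 0.1262 0.2025] [0.3966 0.0599 0.1982] [0.4949 0.1427 0.2098]
rod 103 [0.3966 0.0585 0.1688] [0.5782 0.1443 0.2002] [0.4402 0.0932 0.1887] [0.7752 0.6318 0.4327 0.0889]
tray 630 [0.5007 0.0275 0.0094] ((477.6990661621094, 78.62741088867188), (165.1488037109375, 138.0018310546875), 84.94361877441406)
(270.6, 302.1) 0.014 [ 0.5362 -0.0063] (270.6, 302.1) 0.193 [0.539  0.0499] 
(318.9, 298.5) 0.014 [0.404  0.0067] (318.9, 298.5) 0.193 [0.4253 0.0611] 
(325.5, 360.9) 0.014 [0.4208 0.1732] (325.5, 360.9) 0.193 [0.4398 0.2044] 
(274.5, 365.4) 0.014 [0.5525 0.1615] (274.5, 365.4) 0.193 [0.5531 0.1943] 
(273.6, 342.0) 0.014 [0.5453 0.1021] (273.6, 342.0) 0.193 [0.5469 0.1431] 
(323.4, 338.4) 0.014 [0.4143 0.1156] (323.4, 338.4) 0.193 [0.4341 0.1548] 
(328.5, 297.6) 0.014 [0.3775 0.0088] (328.5, 297.6) 0.193 [0.4025 0.0628]
```

The sizes agree: the tray centre line runs (0.487,0.167) to (0.470,0.000), the rod heading is about 218.7° against a target of about 264.5°, and board tops are near 0.175–0.18. I start by turning the tool in place.

Emit:
play_rows:
  targets: [0,0,0.08,0,0,0,1,0,0,0.08,0,0,0,1,0,0,0.08,0,0,0,1,0,0,0.08,0,0,0,1,0,0,0.08,0,0,0,1,0,0,0.08,0,0,0,1,0,0,0.08,0,0,0,1,0,0,0.08,0,0,0,1,0,0,0.08,0,0,0,1,0,0,0.08,0,0,0,1,0,0,0.08,0,0,0,1,0,0,0.08,0,0,0,1,0,0,0.08,0,0,0,1,0,0,0.08,0,0,0,1,0,0,0.08,0,0,0,1,0,0,0.08,0,0,0,1,0,0,0,0,0,0,0.6]

```text
t: 1.8
tcp_pos: [0.2755, 0.5608, 0.2449]
ee_rot: [180.0, 0.0, 38.5]
wrist_force: [-0.3, -0.3, -0.6]
width: 0.0734
finger_force: 0.0
```

```bash
cat >> h.py <<'E'
from scipy.spatial.transform import Rotation as Ro
def go(p,st=None):
    st=st or robot.read_state()
    R=Ro.from_euler('xyz',st["ee_rot"],degrees=True)
    d=R.inv().apply(np.array(p)-st["tcp_pos"]); print("tcp",st["tcp_pos"].round(4),"rpy",st["ee_rot"].round(2),"w",round(st["width"],4),"t",st["t"],"shift units",(d/.08).round(3))
E
python3 - <<'E'
from h import *
np.set_printoptions(precision=4,suppress=True)
from scipy.optimize import least_squares
go([.43,.0865,.245])
for n,(r0,r1,c0,c1) in dict(side=(320,350,285,312),top=(215,245,175,200)).items():
    s=np.load(f"pics/{n}0.npz"); P=cloud(s); B=np.zeros((420,560),bool); B[r0:r1,c0:c1]=1
    dark=s["frame"].max(-1)<90
    Q=P[B&dark&(P[...,2]>.15)&(P[...,2]<.215)]
    r=least_squares(lambda c:np.hypot(Q[:,0]-c[0],Q[:,1]-c[1])-.015,[.485,.13],loss="soft_l1",f_scale=.001)
    t=Q[Q[:,2]>.201]
    print(n,len(Q),Q.min(0),Q.max(0),r.x,"top",len(t),t.mean(0))
    mw=P[(P[...,2]>.1)&(P[...,2]<.35)&(P[...,0]>.52)&(P[...,0]<.8)&(P[...,1]>-.2)&(P[...,1]<.25)&(s["z_map"]>0)]
    print("mw",len(mw),np.percentile(mw[:,0],[0,1,5]),np.percentile(mw[:,2],[50,99]))
E
```

```text
tcp [0.2755 0.5608 0.2449] rpy [179.98   0.03  38.52] w 0.0734 t 1.8 shift units [-2.181  5.842  0.003]
side 138 [0.4723 0.1176 0.1709] [0.4988 0.1454 0.2082] [0.4875 0.1278] top 66 [0.4856 0.1308 0.2032]
mw 8822 [0.52   0.532  0.5563] [0.2931 0.2995]
top 102 [0.4671 0.1163 0.1503] [0.5024 0.1443 0.2101] [0.4869 0.1307] top 38 [0.4811 0.1293 0.2041]
mw 9513 [0.52   0.54   0.5531] [0.2926 0.3181]
```

Emit:
play_rows:
  targets: [0,0,0,-0.145,0.389,0,0.6,0,0,0,-0.145,0.389,0,0.6,0,0,0,-0.145,0.389,0,0.6,0,0,0,-0.145,0.389,0,0.6,0,0,0,-0.145,0.389,0,0.6,0,0,0,-0.145,0.389,0,0.6,0,0,0,-0.145,0.389,0,0.6,0,0,0,-0.145,0.389,0,0.6,0,0,0,-0.145,0.389,0,0.6,0,0,0,-0.145,0.389,0,0.6,0,0,0,-0.145,0.389,0,0.6,0,0,0,-0.145,0.389,0,0.6,0,0,0,-0.145,0.389,0,0.6,0,0,0,-0.145,0.389,0,0.6,0,0,0,-0.145,0.389,0,0.6,0,0,0,0,0,0,0.6,0,0,0,0,0,0,0.6]

```text
t: 3.5
tcp_pos: [0.4311, 0.0875, 0.2453]
ee_rot: [-180.0, -0.0, 38.7]
wrist_force: [-0.2, 0.7, -0.4]
width: 0.0512
finger_force: 0.0
```

```bash
python3 - <<'E'
from h import *
go([.43,.0855,.180])
s=robot.snapshot("side"); np.savez("pics/side1.npz",**s)
f=cv2.resize(s["frame"][230:420,180:420],(720,570),interpolation=cv2.INTER_CUBIC); cv2.imwrite("pics/side1.png",f)
E
```

```text
tcp [0.4311 0.0875 0.2453] rpy [-1.7998e+02 -2.0000e-02  3.8710e+01] w 0.0512 t 3.5 shift units [-0.026  0.011  0.817]
```

View pics/side1.png

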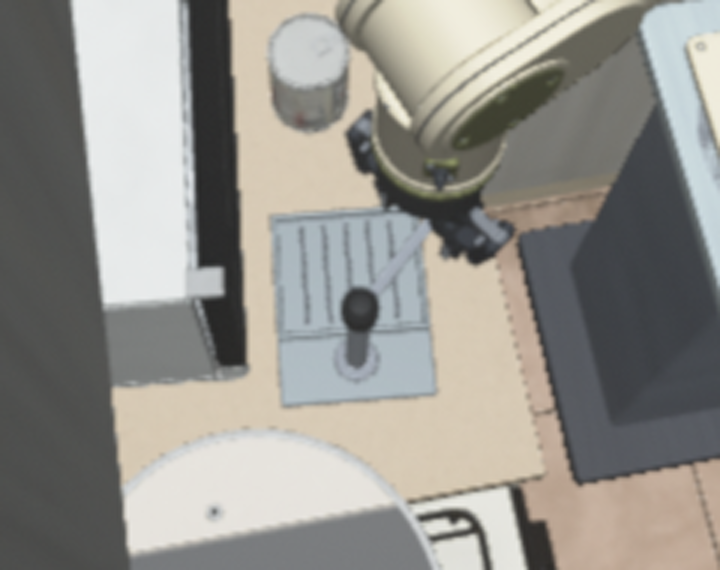

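The picture shows the gripper astride the rod at about (430,235) in the crop. The hub is at (360,308). I descend and close.

Emit:
play_rows:
  targets: [0,0,0,-0.025,0.01,0.2,0.6,0,0,0,0,0,0.2,0.6,0,0,0,0,0,0.2,0.6,0,0,0,0,0,0.215,0.6,0,0,0,0,0,0,0.6,0,0,0,0,0,0,0.3,0,0,0,0,0,0,0.1,0,0,0,0,0,0,0,0,0,0,0,0,0,0,0,0,0,0,0,0,0,0,0,0,0,0,0,0,0,0,0,0,0,0,0]
  newtons: 20

```text
t: 4.75
tcp_pos: [0.4305, 0.0861, 0.1808]
ee_rot: [-180.0, -0.1, 38.6]
wrist_force: [-0.5, 0.5, 6.8]
width: 0.0091
finger_force: 19.8
```

```bash
python3 - <<'E'
from h import *
go([.43,.0855,.180])
E
```

```text
tcp [0.4305 0.0861 0.1808] rpy [-1.800e+02 -8.000e-02  3.864e+01] w 0.0091 t 4.75 shift units [-0.01   0.002  0.01 ]
```

Emit:
play_rows:
  targets: [0,0,-0.051,0.003,0.071,0,0,0,0,-0.051,0.003,0.071,0,0,0,0,-0.051,0.003,0.071,0,0,0,0,-0.051,0.003,0.071,0,0,0,0,-0.051,0.003,0.071,0,0,0,0,-0.051,0.003,0.071,0,0,0,0,-0.051,0.003,0.071,0,0,0,0,-0.051,0.003,0.071,0,0,0,0,-0.051,0.003,0.071,0,0,0,0,-0.051,0.003,0.071,0,0,0,0,0,0,0,0,0,0,0,0,0,0,0,0]

```text
t: 5.95
tcp_pos: [0.4797, 0.0603, 0.1809]
ee_rot: [179.9, -0.1, 84.6]
wrist_force: [0.9, 3.0, 5.2]
width: 0.0094
finger_force: 19.8
```

```bash
python3 - <<'E'
from h import *
go([.486-.0708*.0976,.130-.0708*.9952,.180])
E
```

```text
tcp [0.4797 0.0603 0.1809] rpy [ 1.799e+02 -8.000e-02  8.457e+01] w 0.0094 t 5.95 shift units [-0.011 -0.007  0.011]
```

Emit:
play_rows:
  targets: [0,0,0,0,0,0,0.4,0,0,0,0,0,0,0.6,0,0,0,0,0,0,0.6,0,0,0,0,0,0,0.6,0,0,0,0,0,0,0.6,0,0,0,0,0,-0.2,0.8,0,0,0,0,0,-0.3,0.8,0,0,0,0,0,-0.3,0.8,0,0,0,0,0,-0.3,0.8,0,0,0,-0.3,0,0,0.8,0,0,0,-0.3,0,0,0.8,0,0,0,-0.3,0,0,0.8,0,0,0,-0.3,0,0,0.8,0,0,0,-0.3,0,0,0.8,0,0,0,-0.3,0,0,0.8,0,0,0,-0.3,0,0,0.8,0,0,0,0,0,0,0.8]

```text
t: 7.65
tcp_pos: [0.4622, -0.111, 0.2682]
ee_rot: [180.0, 0.0, 84.2]
wrist_force: [-0.7, 0.7, -0.4]
width: 0.0685
finger_force: 0.0
```

```bash
python3 - <<'E'
from h import *
np.set_printoptions(precision=4,suppress=True)
go([.41,-.335,.27])
C=[]
for n,(r0,r1,c0,c1) in dict(side=(285,375,255,345),top=(195,285,170,260)).items():
    s=robot.snapshot(n); np.savez(f"pics/{n}2.npz",**s); P=cloud(s); f=s["frame"]
    C.append(cv2.resize(f[r0:r1,c0:c1],(400,400),interpolation=cv2.INTER_CUBIC))
    B=np.zeros((420,560),bool); B[r0:r1,c0:c1]=1; B&=s["z_map"]>0
    m=B&(P[...,2]>.165)&(P[...,2]<.203)&(f.max(-1)>90)&(P[...,1]<.115)&(P[...,1]>0)&(abs(P[...,0]-.478)<.03)
    Q=P[m]
    if len(Q)>4: print(n,"rod",len(Q),Q.mean(0),Q.min(0),Q.max(0),cv2.fitLine(Q[:,:2].astype(np.float32),cv2.DIST_HUBER,0,.01,.01).ravel())
    t=B&(P[...,2]>.004)&(P[...,2]<.022)&(f[...,0].astype(int)>f[...,2])&(P[...,1]<.2)&(abs(P[...,0]-.48)<.1)
    k,l,st,ce=cv2.connectedComponentsWithStats(cv2.morphologyEx(t.astype(np.uint8),cv2.MORPH_OPEN,np.ones((3,3))))
    i=1+st[1:,4].argmax(); Q=P[l==i]; print("tray",len(Q),cv2.minAreaRect((Q[:,:2]*1000).astype(np.float32)))
cv2.imwrite("pics/crop2.png",np.hstack(C))
E
```

```text
tcp [ 0.4622 -0.111   0.2682] rpy [179.98   0.    84.25] w 0.0685 t 7.65 shift units [-2.851 -0.369 -0.022]
side rod 164 [0.4809 0.0679 0.1897] [0.4734 0.0204 0.1835] [0.4887 0.1139 0.2006] [0.0766 0.9971 0.4809 0.0679]
tray 2561 ((479.5811462402344, 81.30638122558594), (168.92359924316406, 133.5609588623047), 84.28580474853516)
top rod 105 [0.4776 0.0681 0.1887] [0.4679 0.022  0.1805] [0.4907 0.1149 0.1986] [0.0858 0.9963 0.4776 0.0681]
tray 1109 ((478.03765869140625, 79.74040222167969), (165.1233673095703, 139.1472930908203), 82.9483642578125)
```

View pics/crop2.png

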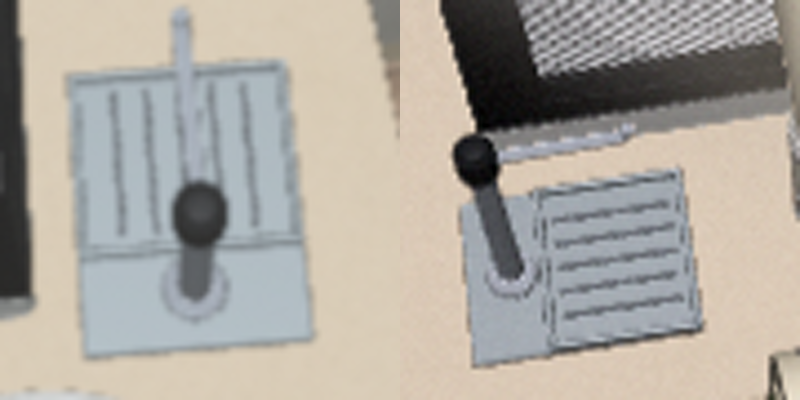

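Rod: side crop (180,12)→(196,165), nearly along the tray's grooves; it points out over the tray. I refine the angle by projecting these lines, and measure the board precisely.

```bash
python3 - <<'E'
from h import *
np.set_printoptions(precision=4,suppress=True)
def ray(s,u,v,z):
    K,T=s["mtx"],s["T"]; d=T[:3,:3]@np.array([(u-K[0,2])/K[0,0],(v-K[1,2])/K[1,1],1]); return (T[:3,3]+d*(z-T[2,3])/d[2])[:2]
def ang(a,b): d=a-b; d=d*np.sign(d[1]); return np.degrees(np.arctan2(d[0],d[1]))
L=dict(side=((255,285),[((180,12),(196,165),.185),((113,92),(122,235),.008),((147,90),(155,232),.008),((243,84),(257,226),.008),((69,76),(85,355),.008),((282,63),(312,340),.008)]),
top=((170,195),[((100,157),(228,131),.185),((152,219),(268,202),.008),((158,269),(276,254),.008),((164,320),(286,303),.008),((72,366),(300,328),.008)]))
for n,(o,ls) in L.items():
    s=np.load(f"pics/{n}2.npz")
    for a,b,z in ls:
        p=[ray(s,o[0]+q[0]*.225,o[1]+q[1]*.225,z) for q in (a,b)]; print(n,p[0],p[1],"deg",round(ang(*p),2))
# board: top-edge fits per colour on fresh images + handle x extents
for n in("side","top"):
    s=np.load(f"pics/{n}0.npz"); P=cloud(s); h=cv2.cvtColor(s["frame"],cv2.COLOR_BGR2HSV)
    m=(h[...,0]>=100)&(h[...,0]<=120)&(h[...,1]>130)&(h[...,2]>60)&(P[...,2]>.02)&(P[...,2]<.2)&(abs(P[...,0]-.41)<.08)&(abs(P[...,1]+.335)<.03)
    Q=P[m]
    for lo,hi in((.12,.135),(.135,.165),(.165,.19)):
        q=Q[(Q[:,2]>lo)&(Q[:,2]<hi)]; print(n,lo,len(q),"x",np.percentile(q[:,0],[1,50,99]),"mid",(q[:,0].min()+q[:,0].max())/2,"y",q[:,1].mean(),q[:,1].min(),q[:,1].max())
E
```

```text
side [0.4744 0.0225] [0.4811 0.1063] deg 4.62
side [0.5112 0.0066] [0.5204 0.094 ] deg 6.0
side [0.4904 0.009 ] [0.5007 0.0957] deg 6.79
side [0.4313 0.0155] [0.4399 0.1028] deg 5.63
side [ 0.5363 -0.0082] [0.5532 0.1589] deg 5.79
side [0.4049 0.0065] [0.4213 0.1735] deg 5.6
top [0.4814 0.1132] [0.478  0.0248] deg 2.22
top [0.5209 0.0917] [0.5116 0.0041] deg 6.09
top [0.4784 0.0957] [0.467 0.008] deg 7.46
top [0.4361 0.0996] [0.4254 0.0098] deg 6.8
top [0.418  0.1716] [0.4028 0.0044] deg 5.18
side 0.12 8 x [0.4019 0.4181 0.4333] mid 0.41777485579577983 y -0.3360600533918495 -0.3420379186791774 -0.32891404930489204
side 0.135 49 x [0.3898 0.4065 0.4307] mid 0.41020898736806755 y -0.3352102960062777 -0.3411909490974551 -0.3311600014496043
side 0.165 61 x [0.3899 0.4106 0.4331] mid 0.4115338472094985 y -0.33551537387647856 -0.34342537041785387 -0.3301141649077903
top 0.12 27 x [0.3849 0.4114 0.4309] mid 0.4079904387092831 y -0.334219261985493 -0.34256081195405763 -0.32998096590861475
top 0.135 48 x [0.3827 0.4037 0.4328] mid 0.4075925860241081 y -0.33483296647476984 -0.34170237503146444 -0.32960570294461744
top 0.165 52 x [0.3852 0.4077 0.4328] mid 0.4087899971367478 y -0.3362860760571405 -0.3431751557770669 -0.33076334384729744
```

Emit:
play_rows:
  targets: [0,0,0,-0.356,-0.046,0,1,0,0,0,-0.356,-0.046,0,1,0,0,0,-0.356,-0.046,0,1,0,0,0,-0.356,-0.046,0,1,0,0,0,-0.356,-0.046,0,1,0,0,0,-0.356,-0.046,0,1,0,0,0,-0.356,-0.046,0,1,0,0,0,-0.356,-0.046,0,1,0,0,-0.061,0,0,0,1,0,0,-0.061,0,0,0,1,0,0,0,0,0,0,1,0,0,0,0,0,0,1]

```text
t: 8.95
tcp_pos: [0.4123, -0.3309, 0.2679]
ee_rot: [-180.0, -0.0, 95.4]
wrist_force: [-0.6, 0.5, 0.1]
width: 0.0853
finger_force: 0.0
```

```bash
python3 - <<'E'
from h import *
go([.4095,-.3355,.153])
E
```

```text
tcp [ 0.4123 -0.3309  0.2679] rpy [-1.800e+02 -3.000e-02  9.543e+01] w 0.0853 t 8.95 shift units [-0.055 -0.04   1.436]
```

Emit:
play_rows:
  targets: [0,0,0,-0.055,-0.04,0,1,0,0,0,0,0,0.2,1,0,0,0,0,0,0.2,1,0,0,0,0,0,0.2,1,0,0,0,0,0,0.2,1,0,0,0,0,0,0.2,1,0,0,0,0,0,0.2,1,0,0,0,0,0,0.236,1,0,0,0,0,0,0,1,0,0,0,0,0,0,1]

```text
t: 9.95
tcp_pos: [0.4089, -0.3366, 0.1536]
ee_rot: [-180.0, 0.0, 95.5]
wrist_force: [-0.5, 0.4, 0.5]
width: 0.0855
finger_force: 0.0
```

```bash
python3 - <<'E'
from h import *
go([.4095,-.3355,.153])
C=[]
for n,(r0,r1,c0,c1) in dict(side=(130,250,235,355),top=(165,285,260,380)).items():
    s=robot.snapshot(n); C.append(cv2.resize(s["frame"][r0:r1,c0:c1],(400,400),interpolation=cv2.INTER_CUBIC))
cv2.imwrite("pics/crop3.png",np.hstack(C))
E
```

```text
tcp [ 0.4089 -0.3366  0.1536] rpy [-1.7997e+02  1.0000e-02  9.5450e+01] w 0.0855 t 9.95 shift units [0.013 0.009 0.007]
```

View pics/crop3.png

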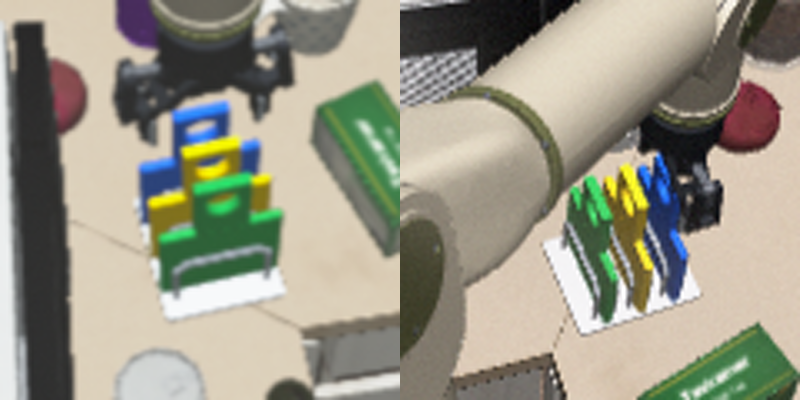

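The fingers stand either side of the blue handle in the side crop (tips (150,138), (262,112), handle hole (205,128)). In the top crop the near finger looks shifted toward −y, so I check with depth before closing.

```bash
python3 - <<'E'
from h import *
np.set_printoptions(precision=4,suppress=True)
for n in("side","top"):
    s=robot.snapshot(n); P=cloud(s); h=cv2.cvtColor(s["frame"],cv2.COLOR_BGR2HSV)
    z=(P[...,2]>.135)&(P[...,2]<.18)&(abs(P[...,1]+.335)<.05)&(s["z_map"]>0)
    b=z&(h[...,0]>=100)&(h[...,0]<=120)&(h[...,1]>130)&(h[...,2]>60)
    d=z&(s["frame"].max(-1)<90)
    for nm,m in(("blue",b),("L",d&(P[...,0]<.38)&(P[...,0]>.33)),("R",d&(P[...,0]>.44)&(P[...,0]<.49))):
        Q=P[m]
        if len(Q)>2: print(n,nm,len(Q),Q.mean(0),Q.min(0),Q.max(0))
E
```

```text
side blue 115 [ 0.4107 -0.3349  0.1613] [ 0.3896 -0.3428  0.135 ] [ 0.4336 -0.3295  0.1796]
side L 14 [ 0.3624 -0.3355  0.1715] [ 0.353  -0.3423  0.1638] [ 0.3674 -0.3306  0.1785]
side R 8 [ 0.4598 -0.3256  0.1708] [ 0.4571 -0.3265  0.1643] [ 0.4625 -0.3253  0.1798]
top blue 67 [ 0.4079 -0.3345  0.156 ] [ 0.3837 -0.3421  0.1351] [ 0.4321 -0.329   0.1782]
top L 11 [ 0.359  -0.3338  0.1698] [ 0.3505 -0.3364  0.1568] [ 0.3657 -0.3311  0.1771]
top R 12 [ 0.4499 -0.3264  0.1682] [ 0.4462 -0.3352  0.1582] [ 0.4537 -0.3213  0.1799]
```

Depth puts the fingers' y in line with the board. I close.

Emit:
play_rows:
  targets: [0,0,0,0,0,0,0.7,0,0,0,0,0,0,0.5,0,0,0,0,0,0,0.4,0,0,0,0,0,0,0.4,0,0,0,0,0,0,0.4,0,0,0,0,0,0,0.4,0,0,0,0,0,0,0.4]
  newtons: 40

```text
t: 10.85
tcp_pos: [0.4092, -0.3365, 0.1534]
ee_rot: [180.0, 0.0, 95.5]
wrist_force: [0.4, 0.2, 5.2]
width: 0.0474
finger_force: 41.6
```

Emit:
play_rows:
  targets: [0,0,0,0,0,-0.08,0.4,0,0,0,0,0,-0.15,0.4,0,0,0,0,0,-0.15,0.4,0,0,0,0,0,-0.15,0.4,0,0,0,0,0,-0.15,0.4,0,0,0,0,0,-0.15,0.4,0,0,0,0,0,-0.15,0.4,0,0,0,0,0,-0.15,0.4,0,0,0,0,0,-0.15,0.4,0,0,0,0,0,-0.15,0.4,0,0,0,0,0,-0.15,0.4,0,0,0,0,0,-0.15,0.4,0,0,0,0,0,-0.15,0.4,0,0,0,0,0,-0.15,0.4,0,0,0,0,0,0,0.4,0,0,0,0,0,0,0.4]

```text
t: 12.45
tcp_pos: [0.409, -0.3363, 0.3155]
ee_rot: [180.0, -0.0, 95.5]
wrist_force: [0.5, -0.8, -1.8]
width: 0.0476
finger_force: 41.3
```

```bash
python3 - <<'E'
from h import *
np.set_printoptions(precision=4,suppress=True)
go([.4695,-.022,.31])
for n in("side","top"):
    s=robot.snapshot(n); np.savez(f"pics/{n}4.npz",**s);P=cloud(s); h=cv2.cvtColor(s["frame"],cv2.COLOR_BGR2HSV)
    for c,(a,b) in dict(blue=(100,120),yellow=(22,32),green=(55,80)).items():
        m=(h[...,0]>=a)&(h[...,0]<=b)&(h[...,1]>130)&(h[...,2]>60)&(P[...,2]>.02)&(P[...,2]<.4)&(abs(P[...,0]-.41)<.08)&(abs(P[...,1]+.3)<.07)
        Q=P[m]
        if len(Q)>4: print(n,c,len(Q),Q.mean(0),Q.min(0),Q.max(0), cv2.fitLine(Q[:,:2].astype(np.float32),cv2.DIST_HUBER,0,.01,.01).ravel())
    f=s["frame"]
cv2.imwrite("pics/c4.png",cv2.resize(np.hstack([np.load("pics/side4.npz")["frame"][100:300,200:400],f[120:320,240:440]]),(800,400),interpolation=cv2.INTER_CUBIC))
E
```

```text
tcp [ 0.409  -0.3363  0.3155] rpy [180.    -0.01  95.52] w 0.0476 t 12.45 shift units [3.838 1.13  0.07 ]
side blue 1053 [ 0.4101 -0.334   0.2495] [ 0.3575 -0.3452  0.1753] [ 0.4624 -0.323   0.3573] [ 0.9972  0.075   0.407  -0.334 ]
side yellow 342 [ 0.414  -0.2979  0.1233] [ 0.3557 -0.3091  0.0211] [ 0.4608 -0.2656  0.1801] [ 0.9969  0.0789  0.4201 -0.297 ]
side green 352 [ 0.405  -0.263   0.1221] [ 0.3555 -0.2727  0.0645] [ 0.458  -0.256   0.1835] [ 0.9982  0.0608  0.4098 -0.2622]
top blue 377 [ 0.3936 -0.3344  0.2459] [ 0.352  -0.3447  0.1798] [ 0.4473 -0.3228  0.3666] [ 0.9961  0.0877  0.4044 -0.3331]
top yellow 233 [ 0.3899 -0.3003  0.1209] [ 0.3518 -0.3087  0.0214] [ 0.4308 -0.293   0.1803] [ 0.996   0.0891  0.3899 -0.3003]
top green 19 [ 0.3668 -0.2682  0.1072] [ 0.35   -0.2717  0.1024] [ 0.3826 -0.2644  0.1142] [ 0.9999  0.0167  0.3658 -0.268 ]
```

View pics/c4.png

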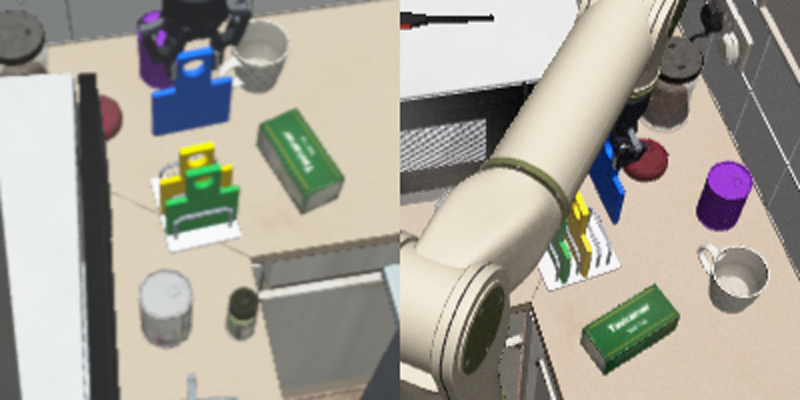

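The blue board is lifted clear and upright at (190,90) in the left crop, with yellow and green still in the rack. I carry it toward a point in front of the peg's end.

Emit:
play_rows:
  targets: [0,0,0,0.2,0.06,0,0.4,0,0,0,0.32,0.1,0,0.4,0,0,0,0.32,0.1,0,0.4,0,0,0,0.32,0.1,0,0.4,0,0,0,0.32,0.1,0,0.4,0,0,0,0.32,0.1,0,0.4,0,0,0,0.32,0.1,0,0.4,0,0,0,0.32,0.1,0,0.4,0,0,0,0.32,0.1,0,0.4,0,0,0,0.32,0.1,0,0.4,0,0,0,0.32,0.1,0,0.4,0,0,0,0.25,0.07,0,0.4,0,0,0,0.18,0.04,0,0.4,0,0,0.039,0,0,0,0.4,0,0,0.039,0,0,0,0.4,0,0,0.039,0,0,0,0.4,0,0,0,0,0,0,0.4,0,0,0,0,0,0,0.4]

```text
t: 14.35
tcp_pos: [0.4726, -0.0227, 0.3154]
ee_rot: [-180.0, 0.0, 85.1]
wrist_force: [0.7, -0.1, -1.6]
width: 0.0474
finger_force: 42.1
```

```bash
python3 - <<'E'
from h import *
go([.473,-.022,.1925])
np.set_printoptions(precision=4,suppress=True)
for n in("side","top"):
    s=robot.snapshot(n);P=cloud(s); h=cv2.cvtColor(s["frame"],cv2.COLOR_BGR2HSV)
    m=(h[...,0]>=100)&(h[...,0]<=120)&(h[...,1]>130)&(h[...,2]>60)&(P[...,2]>.02)&(P[...,2]<.4)&(abs(P[...,0]-.47)<.08)&(abs(P[...,1]+.02)<.05)
    Q=P[m]
    if len(Q)>4: print(n,len(Q),Q.mean(0),Q.min(0),Q.max(0), cv2.fitLine(Q[:,:2].astype(np.float32),cv2.DIST_HUBER,0,.01,.01).ravel())
E
```

```text
tcp [ 0.4726 -0.0227  0.3154] rpy [-179.98    0.     85.05] w 0.0474 t 14.35 shift units [0.009 0.004 1.536]
side 469 [ 0.4713 -0.0342  0.2708] [ 0.4174 -0.0553  0.1877] [ 0.5239 -0.0053  0.3794] [ 0.995  -0.0997  0.4713 -0.0342]
```

```bash
python3 - <<'E'
from h import *
np.set_printoptions(precision=4,suppress=True)
s=robot.snapshot("side");P=cloud(s); h=cv2.cvtColor(s["frame"],cv2.COLOR_BGR2HSV)
m=(h[...,0]>=100)&(h[...,0]<=120)&(h[...,1]>130)&(h[...,2]>60)&(P[...,2]>.02)&(P[...,2]<.4)&(abs(P[...,0]-.47)<.08)&(abs(P[...,1]+.02)<.05)
Q=P[m]
for a in np.arange(.17,.39,.02):
    q=Q[(Q[:,2]>=a)&(Q[:,2]<a+.02)]
    if len(q): print(round(a,2),len(q),q.mean(0),q[:,1].min(),q[:,1].max(),q[:,0].min(),q[:,0].max())
cv2.imwrite("pics/c5.png",cv2.resize(s["frame"][210:350,220:360],(560,560),interpolation=cv2.INTER_CUBIC))
E
```

```text
0.19 57 [ 0.4719 -0.0496  0.2005] -0.055678263786522186 -0.044099712399684465 0.41848435050303445 0.5189885019247755
0.21 59 [ 0.4693 -0.0446  0.2205] -0.050686254520554974 -0.038437521699997146 0.41787362570994746 0.5190823610359698
0.23 56 [ 0.4696 -0.04    0.24  ] -0.04629393864337111 -0.03367513388220278 0.41830887984943543 0.52154216667152
0.25 62 [ 0.4737 -0.0359  0.2616] -0.04424110293985656 -0.028712722590168605 0.4198647487575456 0.5237819350974874
0.27 63 [ 0.473  -0.0343  0.2753] -0.044467804589085724 -0.027942881360822958 0.41728477195224445 0.5235137303489494
0.29 53 [ 0.4699 -0.0272  0.299 ] -0.0319969635562975 -0.014233242887362385 0.44989226801177945 0.4929521747532297
0.31 25 [ 0.4733 -0.0202  0.3199] -0.024712278167927426 -0.013207871751173883 0.4368385990217368 0.5095640719271063
0.33 88 [ 0.4717 -0.0212  0.3366] -0.027648342444558716 -0.013737257560144767 0.44890640984169294 0.4960219793028936
0.37 5 [ 0.4708 -0.0064  0.3738] -0.0079992478706723 -0.00453558979960389 0.4554838442193101 0.4934772059127902
```

View pics/c5.png

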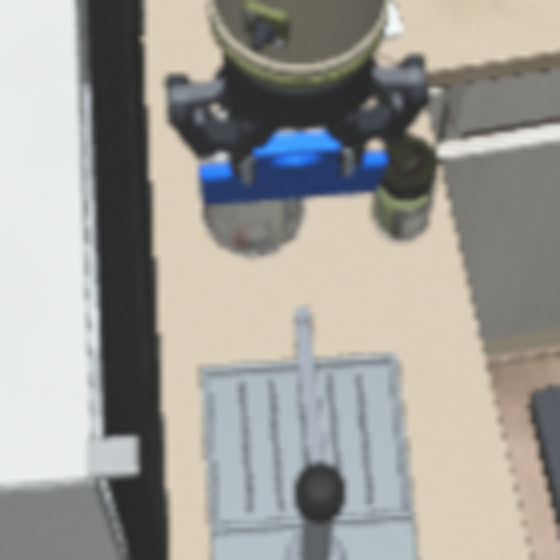

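The picture shows the board at (295,180) tilted: its lower edge lagged about 13.5° toward −y, having slipped about the pad axis. I turn the tool to set the board upright again, with a firmer and slower hold.

Emit:
play_rows:
  targets: [0,0,0,0,0,0,0.4,0,0,0,0,0,0,0.4,0,0.02,0,0,0,0,0.4,0,0.03,0,0,0,0,0.4,0,0.03,0,0,0,0,0.4,0,0.03,0,0,0,0,0.4,0,0.025,0,0,0,0,0.4,0,0.015,0,0,0,0,0.4,0,0,0,0,0,0,0.4,0,0,0,0,0,0,0.4]
  newtons: 90

```text
t: 15.5
tcp_pos: [0.4728, -0.0223, 0.3156]
ee_rot: [180.0, -13.5, 85.0]
wrist_force: [-0.6, 0.0, -2.1]
width: 0.0467
finger_force: 92.2
```

```bash
cat >> h.py <<'E'
def board(y0=-.02,dy=.06):
    s=robot.snapshot("side");P=cloud(s); h=cv2.cvtColor(s["frame"],cv2.COLOR_BGR2HSV)
    m=(h[...,0]>=100)&(h[...,0]<=120)&(h[...,1]>130)&(h[...,2]>60)&(P[...,2]>.02)&(P[...,2]<.4)&(abs(P[...,0]-.47)<.08)&(abs(P[...,1]-y0)<dy)
    Q=P[m]; print(len(Q),Q.min(0).round(4),Q.max(0).round(4))
    for a in np.arange(.03,.39,.02):
        q=Q[(Q[:,2]>=a)&(Q[:,2]<a+.02)]
        if len(q)>3: print(round(a,2),len(q),q.mean(0).round(4),q[:,1].max().round(4),"xmid",((q[:,0].min()+q[:,0].max())/2).round(4))
    b=Q[Q[:,2]<Q[:,2].min()+.10]; print("pitch deg",np.degrees(np.arctan(np.polyfit(b[:,2],b[:,1],1)[0])).round(2),"yaw",cv2.fitLine(b[:,:2].astype(np.float32),cv2.DIST_HUBER,0,.01,.01).ravel().round(3))
    return s
E
python3 - <<'E'
from h import *
go([.473,-.022,.1925]); board()
E
```

```text
tcp [ 0.4728 -0.0223  0.3156] rpy [180.   -13.48  84.99] w 0.0467 t 15.5 shift units [-0.354  0.002  1.498]
1003 [ 0.4186 -0.0347  0.1757] [ 0.5238 -0.0154  0.3556]
0.17 58 [ 0.473  -0.0219  0.1849] -0.0166 xmid 0.4711
0.19 134 [ 0.4736 -0.0219  0.2   ] -0.0161 xmid 0.4711
0.21 132 [ 0.4712 -0.0218  0.2197] -0.0164 xmid 0.4714
0.23 151 [ 0.4718 -0.0218  0.2402] -0.0163 xmid 0.4705
0.25 189 [ 0.4722 -0.0228  0.2619] -0.017 xmid 0.4714
0.27 99 [ 0.4707 -0.0229  0.2777] -0.0183 xmid 0.4722
0.29 95 [ 0.4722 -0.0245  0.2986] -0.0196 xmid 0.4724
0.31 34 [ 0.4715 -0.0223  0.3218] -0.0191 xmid 0.4723
0.33 109 [ 0.4723 -0.0252  0.3364] -0.0154 xmid 0.4731
pitch deg -1.0 yaw [ 0.996 -0.094  0.465 -0.021]
```

Emit:
play_rows:
  targets: [0,0,0,-0.018,0,0.075,0.4,0,0,0,-0.036,0,0.15,0.4,0,0,0,-0.036,0,0.15,0.4,0,0,0,-0.036,0,0.15,0.4,0,0,0,-0.036,0,0.15,0.4,0,0,0,-0.036,0,0.15,0.4,0,0,0,-0.036,0,0.15,0.4,0,0,0,-0.036,0,0.15,0.4,0,0,0,-0.036,0,0.15,0.4,0,0,0,-0.036,0,0.15,0.4,0,0,0,-0.018,0,0.075,0.4,0,0,0,0,0,0,0.4,0,0,0,0,0,0,0.4,0,0,0,0,0,0,0.4]

```text
t: 16.95
tcp_pos: [0.4731, -0.0224, 0.1927]
ee_rot: [179.9, -13.5, 85.0]
wrist_force: [0.1, 0.3, -1.7]
width: 0.0466
finger_force: 92.3
```

```bash
python3 - <<'E'
from h import *
go([.4797,.058,.1925]); s=board()
cv2.imwrite("pics/c6.png",cv2.resize(s["frame"][240:360,230:350],(600,600),interpolation=cv2.INTER_CUBIC))
E
```

```text
tcp [ 0.4731 -0.0224  0.1927] rpy [179.95 -13.52  84.99] w 0.0466 t 16.95 shift units [ 0.98  -0.006  0.239]
760 [ 0.421  -0.0337  0.056 ] [ 0.5251 -0.0136  0.2362]
0.05 44 [ 0.474  -0.022   0.0647] -0.0167 xmid 0.4726
0.07 98 [ 0.4712 -0.0216  0.0805] -0.0165 xmid 0.4715
0.09 102 [ 0.4728 -0.0217  0.1006] -0.0163 xmid 0.4731
0.11 108 [ 0.4734 -0.0219  0.1199] -0.0161 xmid 0.4732
0.13 160 [ 0.4734 -0.0232  0.1416] -0.0161 xmid 0.473
0.15 56 [ 0.4715 -0.0222  0.1606] -0.0188 xmid 0.4619
0.17 72 [ 0.4714 -0.0245  0.178 ] -0.0136 xmid 0.4769
0.19 31 [ 0.472  -0.0226  0.2018] -0.0192 xmid 0.4725
0.21 86 [ 0.4729 -0.0262  0.2138] -0.0199 xmid 0.4726
pitch deg -1.22 yaw [ 0.996 -0.094  0.462 -0.021]
```

View pics/c6.png

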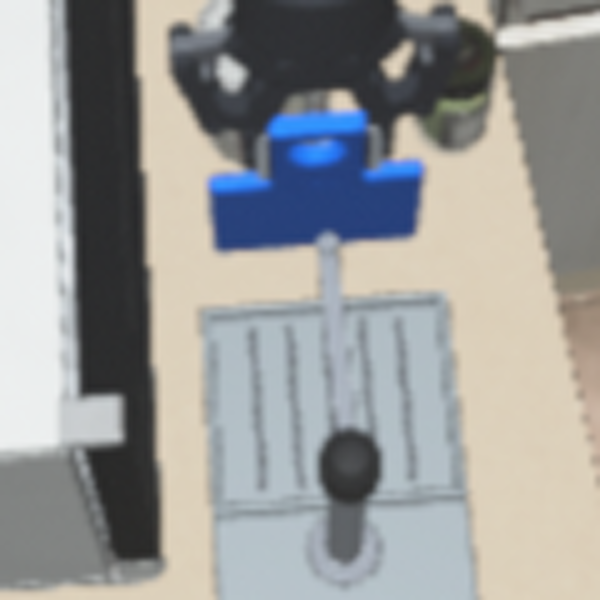

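The hole is at (317,150) in the crop, in line with the rod (328,240)→(343,400) extended. I thread it halfway.

Emit:
play_rows:
  targets: [0,0,0,0.04,0,0.0095,0.4,0,0,0,0.07,0,0.017,0.4,0,0,0,0.07,0,0.017,0.4,0,0,0,0.07,0,0.017,0.4,0,0,0,0.07,0,0.017,0.4,0,0,0,0.07,0,0.017,0.4,0,0,0,0.07,0,0.017,0.4,0,0,0,0.07,0,0.017,0.4,0,0,0,0.07,0,0.017,0.4,0,0,0,0,0,0,0.4]

```text
t: 18.0
tcp_pos: [0.4771, 0.0277, 0.1921]
ee_rot: [-180.0, -13.5, 85.0]
wrist_force: [0.6, -0.0, -0.6]
width: 0.0467
finger_force: 92.3
```

```bash
python3 - <<'E'
from h import *
go([.4799,.0605,.1925]); s=board(.03)
E
```

```text
tcp [0.4771 0.0277 0.1921] rpy [-180.    -13.51   85.04] w 0.0467 t 18.0 shift units [ 0.401 -0.     0.091]
640 [0.4231 0.0168 0.0542] [0.5283 0.0402 0.2498]
0.05 57 [0.4786 0.0283 0.0641] 0.0331 xmid 0.4765
0.07 74 [0.4766 0.0284 0.0809] 0.0347 xmid 0.4765
0.09 83 [0.4741 0.0286 0.1001] 0.0333 xmid 0.4753
0.11 88 [0.4783 0.0281 0.1196] 0.0342 xmid 0.4759
0.13 133 [0.4763 0.0269 0.1412] 0.0341 xmid 0.4757
0.15 34 [0.474  0.0283 0.16  ] 0.031 xmid 0.4685
0.17 55 [0.4774 0.0266 0.1791] 0.0394 xmid 0.4807
0.19 41 [0.4756 0.0279 0.2037] 0.0402 xmid 0.4809
0.21 71 [0.4762 0.0241 0.2136] 0.0334 xmid 0.4767
0.23 4 [0.4768 0.0294 0.2387] 0.0309 xmid 0.4772
pitch deg -1.15 yaw [ 0.995 -0.096  0.462  0.03 ]
```

No contact force, and the tip is inside the hole. I carry on to mid-rod.

Emit:
play_rows:
  targets: [0,0,0,0.065,0,0.015,0.4,0,0,0,0.065,0,0.015,0.4,0,0,0,0.065,0,0.015,0.4,0,0,0,0.065,0,0.015,0.4,0,0,0,0.065,0,0.015,0.4,0,0,0,0.065,0,0.015,0.4,0,0,0,0.02,0,0.005,0.4,0,0,0,0,0,0,0.4]

```text
t: 18.85
tcp_pos: [0.48, 0.0606, 0.1923]
ee_rot: [-180.0, -13.5, 85.0]
wrist_force: [1.1, 0.1, -1.7]
width: 0.0463
finger_force: 92.3
```

```bash
python3 - <<'E'
from h import *
go([.4799,.061,.178]); s=board(.06)
E
```

```text
tcp [0.48   0.0606 0.1923] rpy [-180.    -13.5    85.01] w 0.0463 t 18.85 shift units [-0.037 -0.002  0.175]
627 [0.4267 0.0483 0.0554] [0.5329 0.071  0.2538]
0.05 45 [0.4799 0.0611 0.0628] 0.0658 xmid 0.4798
0.07 75 [0.4799 0.0613 0.08  ] 0.0664 xmid 0.4785
0.09 81 [0.478  0.0614 0.0999] 0.0661 xmid 0.479
0.11 89 [0.4801 0.061  0.1205] 0.066 xmid 0.4791
0.13 131 [0.4809 0.0593 0.1422] 0.0663 xmid 0.4798
0.15 29 [0.4787 0.0609 0.1601] 0.063 xmid 0.4785
0.17 51 [0.4801 0.0593 0.1787] 0.071 xmid 0.4797
0.19 40 [0.4777 0.0613 0.2011] 0.0705 xmid 0.4782
0.21 81 [0.4779 0.0574 0.2141] 0.0649 xmid 0.4795
0.23 4 [0.4908 0.0617 0.2414] 0.064 xmid 0.481
pitch deg -1.46 yaw [ 0.996 -0.089  0.496  0.06 ]
```

Emit:
play_rows:
  targets: [0,0,0,-0.006,0,0.0245,0.4,0,0,0,-0.006,0,0.0245,0.4,0,0,0,-0.006,0,0.0245,0.4,0,0,0,-0.006,0,0.0245,0.4,0,0,0,-0.006,0,0.0245,0.4,0,0,0,-0.006,0,0.0245,0.4,0,0,0,0,0,0,0.4]

```text
t: 19.6
tcp_pos: [0.4799, 0.0603, 0.1799]
ee_rot: [-180.0, -13.5, 85.0]
wrist_force: [-0.4, 0.4, -1.2]
width: 0.0466
finger_force: 92.3
```

Emit:
play_rows:
  targets: [0,0,0,-0.003,0,0.012,0.4,0,0,0,-0.003,0,0.012,0.4,0,0,0,0,0,0,0.4]

```text
t: 19.9
tcp_pos: [0.4802, 0.0603, 0.1786]
ee_rot: [180.0, -13.5, 85.0]
wrist_force: [-0.3, -0.6, 2.4]
width: 0.0462
finger_force: 92.8
```

Contact: the rod now carries the board. I release gently.

Emit:
play_rows:
  targets: [0,0,0,0,0,0,0.5,0,0,0,0,0,0,0.5,0,0,0,0,0,0,0.58,0,0,0,0,0,0,0.62,0,0,0,0,0,0,0.67,0,0,0,0,0,0,0.75,0,0,0,0,0,0,0.8,0,0,0,0,0,0,0.8,0,0,0,0,0,0,0.8]
  newtons: 20

```text
t: 20.8
tcp_pos: [0.48, 0.0603, 0.1783]
ee_rot: [-180.0, -13.5, 85.0]
wrist_force: [1.2, -0.1, 1.3]
width: 0.0686
finger_force: 0.0
```

```bash
python3 - <<'E'
from h import *
go([.4799,.061,.28]); s=board(.06)
E
```

```text
tcp [0.48   0.0603 0.1783] rpy [-180.    -13.5    84.98] w 0.0686 t 20.8 shift units [ 0.306 -0.002 -1.234]
602 [0.4264 0.0482 0.0368] [0.5329 0.0724 0.2043]
0.03 29 [0.4753 0.0605 0.0469] 0.0648 xmid 0.4794
0.05 69 [0.4812 0.0603 0.0615] 0.0657 xmid 0.4797
0.07 71 [0.4831 0.0601 0.0811] 0.0652 xmid 0.4786
0.09 77 [0.4785 0.0604 0.1003] 0.0652 xmid 0.4786
0.11 93 [0.4813 0.06   0.121 ] 0.0657 xmid 0.4797
0.13 96 [0.4787 0.0583 0.1361] 0.0642 xmid 0.4787
0.15 48 [0.48   0.0587 0.1609] 0.063 xmid 0.4808
0.17 27 [0.4813 0.0609 0.1805] 0.0724 xmid 0.484
0.19 92 [0.4807 0.0572 0.1987] 0.0633 xmid 0.4808
pitch deg -1.23 yaw [ 0.996 -0.087  0.48   0.06 ]
```

Emit:
play_rows:
  targets: [0,0,0,0,0,-0.06,0.8,0,0,0,0,0,-0.12,0.8,0,0,0,0,0,-0.2,0.8,0,0,0,0,0,-0.2,0.8,0,0,0,0,0,-0.2,0.8,0,0,0,0,0,-0.2,0.8,0,0,0,0,0,-0.2,0.8,0,0,0,0,0,-0.2,0.8,0,0,0,-0.2,0,0,0.8,0,0,0,-0.3,0,0,0.8,0,0,0,-0.3,0,0,0.8,0,0,0,-0.3,0,0,0.8,0,0,0,-0.3,0,0,0.8,0,0,0,-0.2,0,0,0.8,0,0,0,0,0,0,0.8,0,0,0,0,0,0,0.8,0,0,0,0,0,0,0.8]

```text
t: 22.55
tcp_pos: [0.4671, -0.0885, 0.2562]
ee_rot: [180.0, -13.5, 85.1]
wrist_force: [-0.4, 0.4, -0.7]
width: 0.068
finger_force: 0.0
```

```bash
python3 - <<'E'
from h import *
go([.4799,.061,.28]); s=board(.06); np.savez("pics/side9.npz",**s)
t=robot.snapshot("top")
a=cv2.resize(s["frame"][150:370,220:420],(400,440),interpolation=cv2.INTER_CUBIC); b=cv2.resize(t["frame"][170:390,170:370],(400,440),interpolation=cv2.INTER_CUBIC)
cv2.imwrite("pics/c9.png",np.hstack([a,b]))
np.set_printoptions(precision=4,suppress=True)
P=cloud(s);f=s["frame"]
B=np.zeros((420,560),bool);B[285:375,255:345]=1
Q=P[B&(P[...,2]>.18)&(P[...,2]<.203)&(f.max(-1)>90)&(abs(P[...,0]-.478)<.03)&(abs(P[...,1]-.05)<.065)&(f[...,0]-f[...,2].astype(int)<40)]
print(len(Q),Q.min(0),Q.max(0),cv2.fitLine(Q[:,:2].astype(np.float32),cv2.DIST_HUBER,0,.01,.01).ravel())
E
```

```text
tcp [ 0.4671 -0.0885  0.2562] rpy [179.97 -13.52  85.05] w 0.068 t 22.55 shift units [ 1.893 -0.002  0.149]
592 [0.4267 0.0478 0.0407] [0.533  0.0664 0.2042]
0.03 21 [0.4741 0.0603 0.0458] 0.064 xmid 0.4792
0.05 68 [0.4824 0.0602 0.0606] 0.0664 xmid 0.4795
0.07 74 [0.4803 0.0604 0.0801] 0.0656 xmid 0.4786
0.09 80 [0.4787 0.0604 0.1002] 0.0662 xmid 0.4786
0.11 95 [0.4806 0.0594 0.1212] 0.0653 xmid 0.4791
0.13 90 [0.4812 0.058  0.1348] 0.0652 xmid 0.4798
0.15 54 [0.4809 0.0588 0.161 ] 0.0628 xmid 0.481
0.17 22 [0.4789 0.0604 0.1823] 0.0625 xmid 0.4799
0.19 88 [0.4803 0.0573 0.1988] 0.0628 xmid 0.4808
pitch deg -1.54 yaw [ 0.996 -0.09   0.48   0.06 ]
130 [0.4732 0.0212 0.1817] [0.5037 0.1139 0.2008] [0.0725 0.9974 0.481  0.0704]
```

View pics/c9.png

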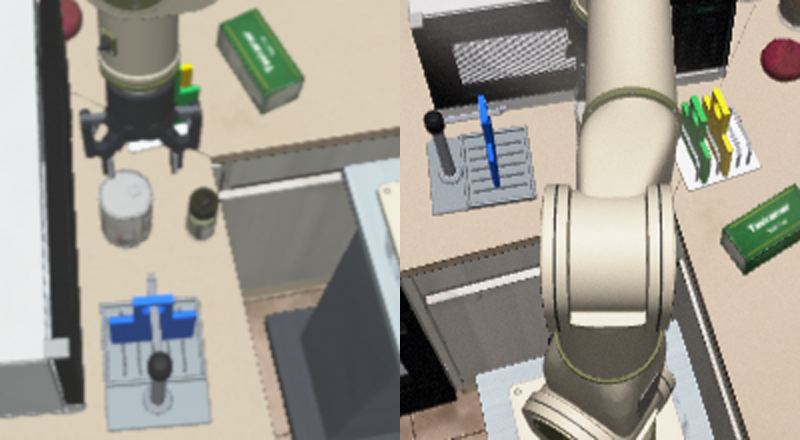

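The blue board hangs at left (153,318) and right (490,140) over the tray, still. Green and yellow are in the rack, and the tin and jar are in place. I hand it in.

```bash
python3 -c "
from bench import robot
print(robot.job_done())"
```

```text
the job is handed in; nothing more can be done
None
```

The peg arm points along the middle of the tray to within about 1.5° by the camera, the blue board hangs free and still on it over the tray, the yellow and green boards are still in the rack, the tin, jar and onion were not touched, and I handed the job in at about 23 s (the judge's result was not shown).

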